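# Eject the candle through the guard window

## Task

One of the two candle ejectors on the bench has a candle in its mould. Reach down through the window of that ejector's guard and press its lever with the fingertips all the way down to the stop, so that the candle is pushed up out of the mould; then draw back clear and leave the lever down and the candle standing raised. Do not touch either guard, the moulds or the candle, and leave the empty ejector's lever and everything else as it is.

Things in the scene. Friction and masses are not known exactly. Their poses are not given: they have to be found in the camera images.
- unit_1: One of two identical hand candle ejectors, fixed to the bench: an aluminium base plate 320 x 150 x 12 mm with a wire guard at its near end and an upright steel mould tube at its far end. Origin on the bench top under the lever's pivot; its x axis runs along the lever from the pad (at x = -100 mm) to the mould (at x = +100 mm), y across, z up. Everything else of the ejector turns with it.
- guard_1: The guard of unit_1 (same origin and axes as unit_1): a dark steel sheet 4 mm thick, 128 x 128 mm, its top 98 mm above the bench, on posts with wires round three sides. Its square window, 76 x 76 mm, is centred at x = -100 mm, y = 0, straight above the lever's pad, and is the way in. Must not be touched.
- window_1 (a point): Centre of the window of guard_1, level with the top of the sheet (98 mm above the bench); axes as unit_1.
- pad_1 (a point): Centre of the upper face of the lever's pad of unit_1, black, 44 x 44 mm, 8 mm thick, at the near end of a steel seesaw lever under the window. At rest about 89 mm above the bench (9 mm below the top of the window), at the stop about 61 mm. It moves with the lever.
- lever_1 (a joint): Angle of the lever of unit_1: 0 = pad up, 0.28 rad = pad fully down on its stop; the pad is 100 mm from the pivot and sinks 28 mm. Stiff: it takes 6 to 12 N on the pad and stays where it is left. Its far end pushes the ejector disc in the mould up by as much as the pad sinks.
- tube_1: The mould tube of unit_1, steel, 77 mm high (origin and axes as unit_1; the tube's axis at x = 100 mm). Must not be touched.
- mould_1 (a point): Centre of the open mouth of the mould tube of unit_1: outside diameter 72 mm, inside 64 mm, mouth 165 mm above the bench.
- unit_2: One of two identical hand candle ejectors, fixed to the bench: an aluminium base plate 320 x 150 x 12 mm with a wire guard at its near end and an upright steel mould tube at its far end. Origin on the bench top under the lever's pivot; its x axis runs along the lever from the pad (at x = -100 mm) to the mould (at x = +100 mm), y across, z up. Everything else of the ejector turns with it.
- guard_2: The guard of unit_2 (same origin and axes as unit_2): a dark steel sheet 4 mm thick, 128 x 128 mm, its top 98 mm above the bench, on posts with wires round three sides. Its square window, 76 x 76 mm, is centred at x = -100 mm, y = 0, straight above the lever's pad, and is the way in. Must not be touched.
- window_2 (a point): Centre of the window of guard_2, level with the top of the sheet (98 mm above the bench); axes as unit_2.
- pad_2 (a point): Centre of the upper face of the lever's pad of unit_2, black, 44 x 44 mm, 8 mm thick, at the near end of a steel seesaw lever under the window. At rest about 89 mm above the bench (9 mm below the top of the window), at the stop about 61 mm. It moves with the lever.
- lever_2 (a joint): Angle of the lever of unit_2: 0 = pad up, 0.28 rad = pad fully down on its stop; the pad is 100 mm from the pivot and sinks 28 mm. Stiff: it takes 6 to 12 N on the pad and stays where it is left. Its far end pushes the ejector disc in the mould up by as much as the pad sinks.
- tube_2: The mould tube of unit_2, steel, 77 mm high (origin and axes as unit_2; the tube's axis at x = 100 mm). Must not be touched.
- mould_2 (a point): Centre of the open mouth of the mould tube of unit_2: outside diameter 72 mm, inside 64 mm, mouth 165 mm above the bench.
- candle: The candle described under candle_mid; origin at the centre of its underside.
- candle_mid (a point): Middle of the plain wax pillar candle, 60 mm across and 75 mm high, 0.2 kg, loose, standing on the ejector disc inside the mould tube of one of the two ejectors; at first it stands out of the mouth by 8 mm, with a thin wick on top. The other mould is empty.
- bush: Small brass wick bush, 26 mm across, 34 mm high, standing on the base plate of one ejector beside its lever (origin: centre of the underside).
- tealight: Empty aluminium tealight cup, 38 mm across, 17 mm high, on the base plate of the other ejector (origin: centre of the underside).
- pillar_tall: Finished brown pillar candle with knobbly fungus shapes, about 68 mm across (100 mm over the knobs), 130 mm high, to the left (origin: centre of the underside).
- pillar_short: The same kind, 100 mm high, to the right.
- tin: Closed steel tin with a red band, 90 mm across, 110 mm high, to the right.
- tub: Open white plastic tub, 100 mm across, 100 mm high, to the left.
- screwdriver: Screwdriver lying on the bench to the right.
Things that resemble listed ones, but are neither listed nor needed, are in the scene too. Of the things that look like the candle, the middle-sized one is meant.

How it is judged:
On the way:
1. the fingers press the loaded ejector's lever down to its stop (value of joint lever_1 above 0.25 rad and contact force between the fingers and unit_1 above 0.5 N), for 0.05 s.
At the end, for the whole second after the job is handed in: The loaded ejector's lever stays down (at least 0.245 of 0.28 rad), the candle stands upright (within 0.12 rad) in its mould, raised by at least 21 mm and centred within 6 mm; the other lever is still up (below 0.03 rad) (value of joint lever_1 above 0.245 rad and value of joint lever_2 below 0.03 rad and z of candle_mid in the frame of mould_1 between -0.0085 and 0.004 m and horizontal distance between candle_mid and mould_1 below 0.006 m and angle between candle_mid's own z axis and vertical below 0.12 rad); the robot touches nothing.
It fails at once if the robot touches a guard (contact force between any of the fingers, the arm and guard_1 above 0.3 N or contact force between any of the fingers, the arm and guard_2 above 0.3 N).
It fails at once if the robot touches the candle or its mould (contact force between any of the fingers, the arm and candle above 0.3 N or contact force between any of the fingers, the arm and tube_1 above 0.3 N).
It fails at once if the candle is lifted or knocked out of its mould (z of candle_mid in the frame of mould_1 above 0.006 m or horizontal distance between candle_mid and mould_1 above 0.01 m).
It fails at once if the empty ejector is touched or its lever pressed (value of joint lever_2 above 0.03 rad or contact force between any of the fingers, the arm and unit_2 above 0.3 N).
It fails at once if a bystander is moved by more than 15 mm (distance of any of bush, tealight, pillar_tall, pillar_short, tin, tub, screwdriver from where it was at the start of the episode above 0.015 m).
It also fails if it takes over 32 s, if anything falls off the work surface, if the arm or the gripper's body presses on something with over 40 N, if the wrist force passes 120 N, or if a joint passes its speed limit or range.

## Robot

A 6-joint arm with a two-finger parallel gripper is mounted at the origin on the work surface. World frame = base frame: x ahead of the robot, y to its left, z up, the work surface at z = 0. Lengths are in m, angles in rad, forces in N, time in s.
With the tool pointing down it reaches from about 0.25 to 0.775 m from the base axis. Payload 8.9 kg.
Tool frame: the origin (TCP) lies on the centre line of the jaws, within the pads' length; the fingertips stand 17 mm ahead of it and the grasp point (between the pads) lies 2 mm behind it; z points along the fingers, y is the direction in which the jaws open and shut (so a half turn about z gives the same grasp; the last joint's range is limited). The gripper opens to 85 mm and grips with 20 to 120 N. Pads are 22 mm wide; open, the fingers measure 114 mm over their backs; the gripper's body (76 mm by 85 mm) begins 54 mm behind the grasp point. The pads swing forward as they close: fully open they stand 13 mm farther back than shut.
Start: joints at [-1.249, 0.291, -0.153, 1.127, 0, 1.431], TCP at [0.233, -0.47, 0.248] pointing down, gripper open.
Joint ranges: [-2.52, 2.52], [-0.91, 1.74], [-1.3, 1.37], [-1.96, 2.02], [-1.52, 1.47], [-3.14, 3.14]. Speed limits (rad/s): [2.22, 2.22, 2.79, 3.14, 3.14, 3.14].

## Interface

Orientations are given as a unit quaternion [x, y, z, w].
In Python, from bench import robot, solve_ik, telemetry, cams gives the robot as it stands. The module is installed in compiled form; this text tells all that it offers. Calls block until the motion is done:
- robot.move_ptp(position, orientation): joint-space move of the TCP to a pose.
- robot.line_to(position, attitude=None, v=0.15): straight line of the TCP; attitude=None keeps the orientation; v is the mean speed in m/s.
- robot.set_joints(angles): joint-space move.
- robot.open_gripper() and robot.clamp(strength=None): open the fingers fully, or close them until they stop; strength is the grip in N (None keeps the last).
- robot.pause(seconds).
- solve_ik(position, orientation): joint angles nearest the present ones, or None.
- telemetry.sense(): the state.
- cams.read_camera(name): name is "scene" or "top" or "wrist"; returns a dict with "pixels" (384x512x3 uint8, red, green, blue), "mtx" (3x3 intrinsics, pixels), "extrinsics" (4x4, takes a point from world to camera coordinates). Camera axes: x right, y down, z forward; pixel columns grow to the right and rows downward; lengths in m; the calibration is good to about 2 mm. A picture is of the moment at which its call begins. There is no depth.
A pose or a line that the arm cannot do raises robot.MotionError and nothing moves.
- robot.finish_job(): hands the job in, once; it reports no verdict.
The state is a dict: "clock": time; "qpos": joint angles; "joint_velocities": joint speeds; "joint_efforts": joint torques, N m; "eef_pos": TCP position; "ee_rot": TCP orientation; "contact_force": force on the tool from outside, world axes, zero at the start; "wrist_torque": the same for the moment, N m; "width": opening from 0.0 (shut) to 1.0 (fully open).
Only numpy, scipy, OpenCV 4.12 (cv2) and the standard library are available. Lean on these libraries where they do the work, as an engineer would, in place of code of your own. Each camera call takes 0.05 s, during which the arm holds its last target.

## Working session

There is one attempt and no reset: what is moved stays moved. The work goes in short steps, each a Python script; the robot and the scene stay as the last script left them, time stands still between calls to the robot, and variables do not carry over. Pictures are saved under pics/ and viewed, and the job is handed in when it is done.

```bash
mkdir -p pics; python3 - <<'E'
from bench import cams,telemetry
import cv2,numpy as np
for n in("scene","top","wrist"):
    c=cams.read_camera(n);cv2.imwrite(f"pics/{n}0.png",c["pixels"][:,:,::-1])
    np.savez(f"{n}0.npz",**c);print(n,c["mtx"].tolist(),np.round(c["extrinsics"],4).tolist())
print(telemetry.sense())
E
```

```text
scene [[441.6899195780503, 0.0, 253.11002635402323], [0.0, 441.6899195780503, 195.6897530706925], [0.0, 0.0, 1.0]] [[0.5527, 0.8333, 0.0095, -0.292], [0.7152, -0.4685, -0.5187, -0.3658], [-0.4278, 0.2935, -0.8549, 1.7792], [0.0, 0.0, 0.0, 1.0]]
top [[450.22454916313467, 0.0, 256.6473693646722], [0.0, 450.22454916313467, 193.60888072579115], [0.0, 0.0, 1.0]] [[0.0096, -1.0, -0.001, -0.0333], [-0.9985, -0.0096, -0.0534, 0.5734], [0.0534, 0.0015, -0.9986, 1.8043], [0.0, 0.0, 0.0, 1.0]]
wrist [[280.6597581318559, 0.0, 258.1447067508203], [0.0, 280.6597581318559, 197.4160045772911], [0.0, 0.0, 1.0]] [[0.4444, -0.8958, -0.0012, -0.5239], [-0.8466, -0.4204, 0.3263, -0.0435], [-0.2928, -0.144, -0.9453, 0.3811], [0.0, 0.0, 0.0, 1.0]]
{'clock': 0.15, 'qpos': array([-1.24930033e+00,  2.91130944e-01, -1.53907808e-01,  1.12669286e+00,
        1.69181735e-05,  1.43152345e+00]), 'joint_velocities': array([-0.00068249, -0.00123788,  0.00255514,  0.00017813,  0.00024604,
       -0.00062369]), 'joint_efforts': array([ 1.21401816e-03, -5.37367415e+01,  3.31522179e+01,  1.14301158e-02,
       -2.00620129e-04,  5.10969315e-06]), 'eef_pos': array([ 0.23336294, -0.46996066,  0.24789143]), 'ee_rot': array([ 9.73578576e-01,  2.28351787e-01, -3.41248623e-05, -4.66474106e-04]), 'contact_force': array([0.27485202, 0.29719008, 0.32286305]), 'wrist_torque': array([-0.02543077,  0.0061261 ,  0.00378623]), 'width': 1.0001674690056284}
```

View pics/scene0.png

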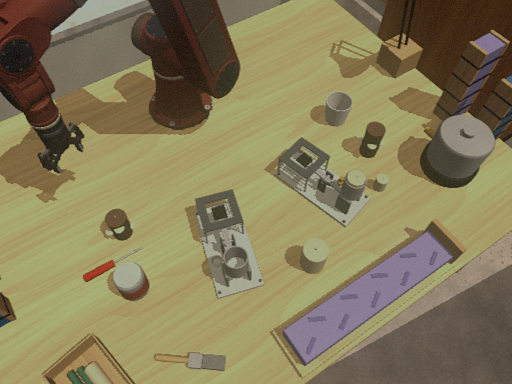

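View pics/top0.png

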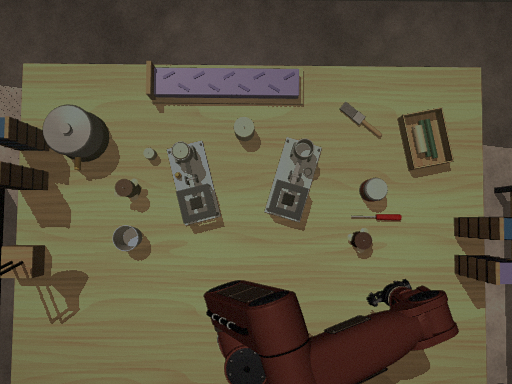

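The candle is in the left ejector: top image (182,152), scene image (355,180). The right ejector's mould, scene (236,262), is empty. Next I'll zoom in.

```bash
python3 - <<'E'
import cv2
a=cv2.imread("pics/top0.png")[130:235,150:230];b=cv2.imread("pics/scene0.png")[130:230,265:380]
cv2.imwrite("pics/topz.png",cv2.resize(a,None,fx=5.5,fy=5.5,interpolation=cv2.INTER_CUBIC))
cv2.imwrite("pics/scz.png",cv2.resize(b,None,fx=6,fy=6,interpolation=cv2.INTER_CUBIC))
E
```

```text
(no output)
```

View pics/topz.png

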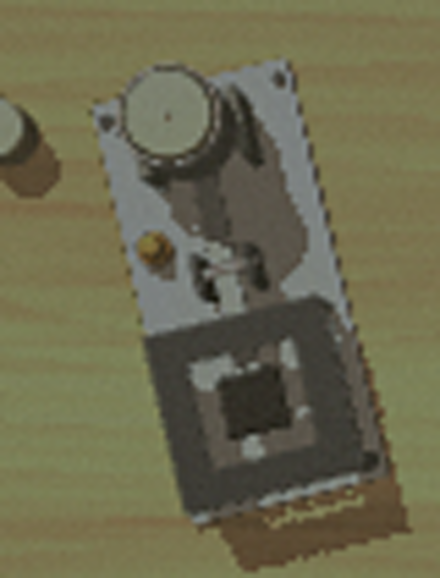

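View pics/scz.png

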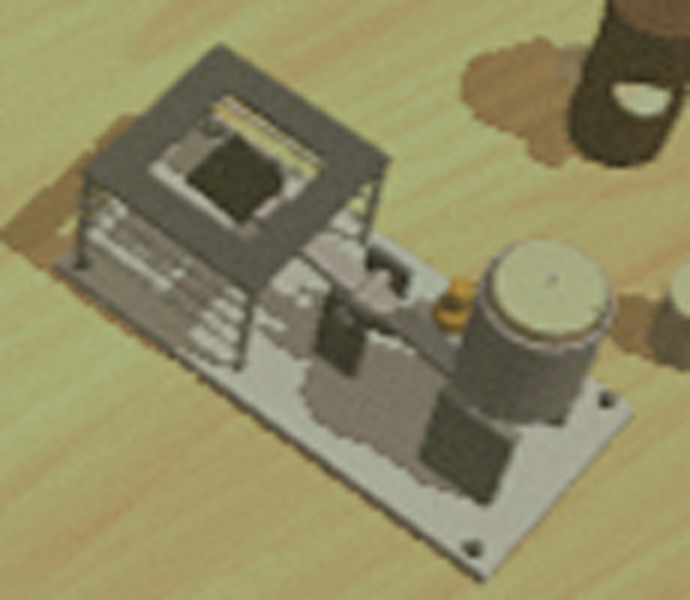

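```bash
cat > fit.py <<'E'
import numpy as np
from scipy.optimize import least_squares
def proj(c,P):
    P=P@c["extrinsics"][:3,:3].T+c["extrinsics"][:3,3]; p=P@c["mtx"].T; return p[:,:2]/p[:,2:]
T=np.load("top0.npz");S=np.load("scene0.npz")
g=.098
top=[((145,338),(-.036,.064,g)),((190,520),(-.164,.064,g)),((190,365),(-.062,.038,g)),((290,340),(-.062,-.038,g)),((318,440),(-.138,-.038,g)),((218,468),(-.138,.038,g)),((168,115),(.1,0,.173))]
sc=[((220,45),(-.164,.064,g)),((390,158),(-.036,.064,g)),((258,290),(-.036,-.064,g)),((85,170),(-.164,-.064,g)),((222,97),(-.138,.038,g)),((325,165),(-.062,.038,g)),((245,238),(-.062,-.038,g)),((150,168),(-.138,-.038,g)),((550,288),(.1,0,.173))]
def prep(l,off,s): 
    return (np.array([a for a,_ in l],float)+.5)/s-.5+off, np.array([b for _,b in l])
tu,tp=prep(top,(150,130),5.5);su,sp=prep(sc,(265,130),6)
def W(q,P):
    c,s=np.cos(q[2]),np.sin(q[2]);return P@np.array([[c,-s,0],[s,c,0],[0,0,1]]).T+[q[0],q[1],0]
def r(q,which=3):
    o=[]
    if which&1:o.append((proj(T,W(q,tp))-tu).ravel())
    if which&2:o.append((proj(S,W(q,sp))-su).ravel())
    return np.concatenate(o)
if __name__=="__main__":
  for w in(1,2,3):
    f=least_squares(r,[.5,.2,0],args=(w,),loss="soft_l1")
    q=f.x;print(w,q.round(4),np.rad2deg(q[2]).round(2),W(q,np.array([[-.1,0,.098],[.1,0,.165]])).round(4).tolist())
    print(r(q).reshape(-1,2).round(1).tolist())
E
python3 fit.py
```

```text
1 [0.627  0.232  0.2671] 15.31 [[0.5305, 0.2056, 0.098], [0.7234, 0.2584, 0.165]]
[[-0.2, 0.2], [-0.2, -0.7], [-0.2, 0.1], [0.7, -0.4], [0.6, 0.5], [-0.4, 0.4], [-0.3, -0.2], [-1.2, -0.5], [-0.5, -0.1], [-1.0, 1.0], [-1.6, 0.5], [-0.3, -1.0], [-0.1, -0.7], [-0.2, 0.7], [-1.8, 0.3], [-0.5, -0.6]]
2 [0.6287 0.2333 0.2559] 14.66 [[0.5319, 0.208, 0.098], [0.7254, 0.2586, 0.165]]
[[-0.6, -0.4], [-1.0, -1.3], [-0.7, -0.4], [0.3, -0.7], [-0.1, 0.3], [-1.1, -0.0], [-0.3, -0.7], [-0.2, -0.5], [0.4, 0.1], [-0.4, 1.0], [-0.8, 0.2], [0.7, -1.0], [0.7, -0.6], [0.4, 0.6], [-1.0, 0.1], [-0.0, -0.2]]
3 [0.6279 0.2328 0.2617] 14.99 [[0.5313, 0.207, 0.098], [0.7245, 0.2587, 0.165]]
[[-0.4, -0.1], [-0.6, -1.0], [-0.5, -0.2], [0.5, -0.6], [0.2, 0.3], [-0.8, 0.2], [-0.3, -0.5], [-0.6, -0.5], [0.0, 0.0], [-0.6, 1.0], [-1.1, 0.4], [0.3, -1.0], [0.3, -0.7], [0.2, 0.6], [-1.3, 0.2], [-0.2, -0.4]]
```

```bash
python3 - <<'E'
from bench import robot,cams,telemetry,solve_ik
import numpy as np,cv2
a=.262
q=[np.cos(a/2),np.sin(a/2),0,0]
p=[.531,.207]
robot.clamp(20)
robot.line_to([.233,-.47,.32],v=.3)
print(solve_ik(p+[.25],q))
robot.move_ptp(p+[.25],q)
s=telemetry.sense();print(s["clock"],s["eef_pos"],s["qpos"],s["contact_force"],s["width"])
for n in("wrist","scene","top"):
    c=cams.read_camera(n);np.savez(f"{n}1.npz",**c);cv2.imwrite(f"pics/{n}1.png",c["pixels"][:,:,::-1])
E
python3 -c "
import cv2
b=cv2.imread('pics/scene1.png')[60:230,215:385]
cv2.imwrite('pics/scz1.png',cv2.resize(b,None,fx=3.5,fy=3.5,interpolation=cv2.INTER_CUBIC))"
```

```text
[ 0.24344509  0.37574177 -0.0261511   1.16890346  0.          3.12303775]
3.9333 [0.5313125  0.2062901  0.25005381] [ 2.42196402e-01  3.75684848e-01 -2.60938901e-02  1.16888224e+00
 -1.90149351e-04  3.12278453e+00] [-0.44163747  0.14045821  0.68840293] -0.0012992504171408271
```

View pics/wrist1.png

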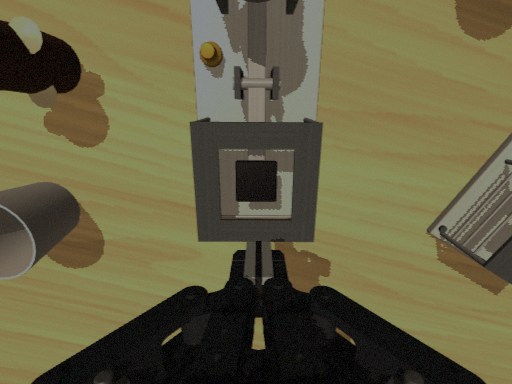

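View pics/scz1.png

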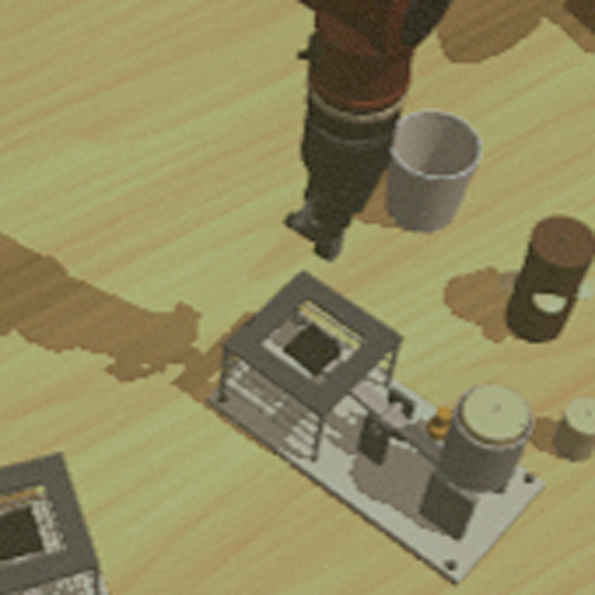

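The wrist view shows the guard's corners at (192,123), (322,122), (315,241) and (197,241), with the pad centred at about (256,181). I'll use these to refine the pose.

```bash
python3 - <<'E'
import numpy as np,fit
from scipy.optimize import least_squares
w=np.load("wrist1.npz");g=.098
U=np.array([(192,123),(322,122),(315,241),(197,241),(219,150),(294,150),(291,219),(222,219),(256,181)],float)
P=np.array([(-.036,.064,g),(-.036,-.064,g),(-.164,-.064,g),(-.164,.064,g),(-.062,.038,g),(-.062,-.038,g),(-.138,-.038,g),(-.138,.038,g),(-.1,0,.089)])
h=lambda q:(fit.proj(w,fit.W(q,P))-U).ravel()
s=least_squares(h,[.628,.233,.26],loss="soft_l1");print(s.x,fit.W(s.x,P[-1:]),h(s.x).reshape(-1,2).round(1).tolist())
s=least_squares(lambda q:np.r_[h(q),fit.r(q)],[.628,.233,.26],loss="soft_l1");print(s.x,fit.W(s.x,P[-1:]))
print("tip px",fit.proj(w,np.array([[.5313,.2063,.233]])))
E
```

```text
[0.62690032 0.23399715 0.2613618 ] [[0.53029642 0.20815751 0.089     ]] [[-2.6, -1.0], [0.9, -0.1], [-0.8, 0.3], [1.7, 0.3], [-1.2, -0.9], [0.6, -0.9], [0.7, 0.7], [-0.8, 0.8], [0.4, 2.5]]
[0.6271022  0.23367323 0.26005507] [[0.53046462 0.20795986 0.089     ]]
tip px [[258.52670307 252.2616572 ]]
```

```bash
python3 - <<'E'
from bench import robot,cams,telemetry
import numpy as np,cv2
a=.34
q=[np.cos(a/2),np.sin(a/2),0,0]
robot.move_ptp([.5305,.2078,.20],q)
robot.line_to([.5305,.2078,.120],v=.1)
s=telemetry.sense();print(s["clock"],s["eef_pos"],s["qpos"],s["contact_force"])
o=[]
for n,(u,v,k) in dict(wrist=(130,120,250),scene=(265,90,110)).items():
    c=cams.read_camera(n)["pixels"][v:v+k,u:u+k,::-1]
    o.append(cv2.resize(c,(400,400),interpolation=cv2.INTER_CUBIC))
cv2.imwrite("pics/near.png",np.hstack(o))
E
```

```text
5.35 [0.53103391 0.20792405 0.12073593] [ 2.45015532e-01  4.74120620e-01 -2.31105329e-01  8.64405677e-01
  1.51327762e-06  3.04667473e+00] [-0.20607033 -0.18577944 -0.19603242]
```

View pics/near.png

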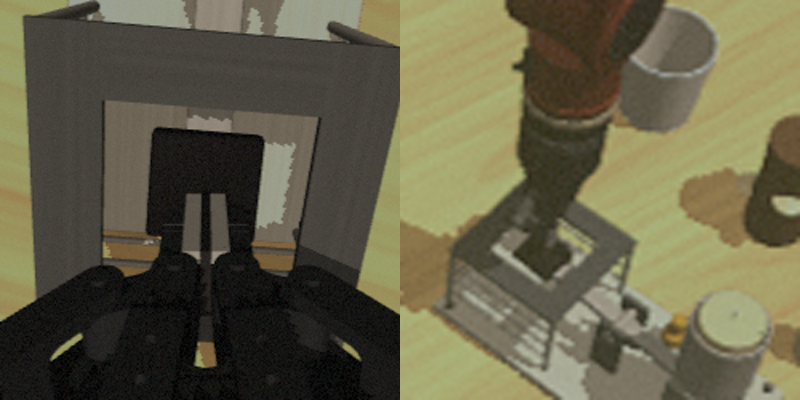

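The fingertips are above the pad and centred in the window. Now I'll press in steps and watch the force.

```bash
python3 - <<'E'
from bench import robot,cams,telemetry
import numpy as np,cv2
def st():
    s=telemetry.sense();print(round(s["clock"],2),s["eef_pos"].round(4),s["contact_force"].round(1));return s
p=[.5302,.2077]
for z in(.110,.105,.100,.095):
    robot.line_to(p+[z],v=.04);st()
o=[]
for n,(u,v,k) in dict(wrist=(130,120,250),scene=(265,90,110)).items():
    c=cams.read_camera(n)["pixels"][v:v+k,u:u+k,::-1]
    o.append(cv2.resize(c,(400,400),interpolation=cv2.INTER_CUBIC))
cv2.imwrite("pics/mid.png",np.hstack(o))
E
```

```text
5.85 [0.5299 0.2076 0.1096] [ 0.3  0.7 -0.3]
6.12 [0.5302 0.2077 0.1049] [ 0.4 -0.4 -0.2]
6.4 [0.5301 0.2077 0.0999] [-0.3 -1.   0.6]
6.67 [0.5301 0.2077 0.0948] [ 0.3 -0.3 -0.8]
```

View pics/mid.png

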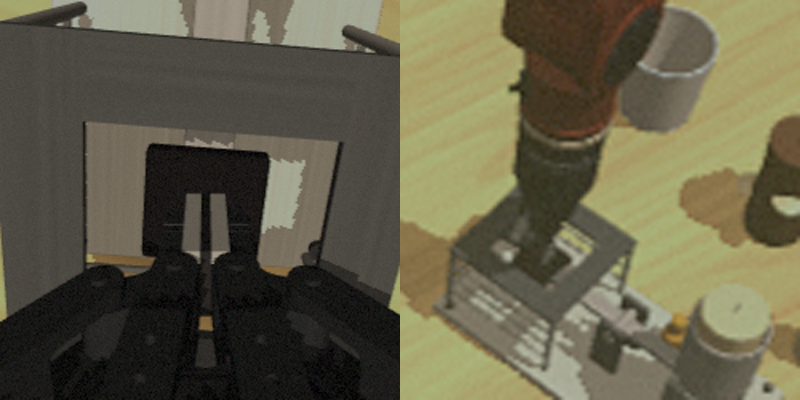

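No contact force yet, and the candle hasn't moved. I'll carry on down in small steps.

```bash
python3 - <<'E'
from bench import robot,cams,telemetry
import numpy as np,cv2
p=[.5302,.2077];z=.095
while z>.081:
    z-=.002
    robot.line_to(p+[z],v=.04)
    s=telemetry.sense();f=s["contact_force"];print(round(s["clock"],2),s["eef_pos"].round(4),f.round(1))
    if np.linalg.norm(f)>20 or np.hypot(*f[:2])>4: break
o=[]
for n,(u,v,k) in dict(wrist=(130,120,250),scene=(265,90,110)).items():
    c=cams.read_camera(n)["pixels"][v:v+k,u:u+k,::-1]
    o.append(cv2.resize(c,(400,400),interpolation=cv2.INTER_CUBIC))
cv2.imwrite("pics/mid2.png",np.hstack(o))
E
```

```text
7.03 [0.5302 0.2077 0.093 ] [-1.5  0.   2.6]
7.28 [0.53   0.2076 0.091 ] [-2.2 -0.4  4.6]
7.53 [0.5299 0.2076 0.089 ] [-2.5 -0.3  5. ]
7.78 [0.5298 0.2076 0.087 ] [-2.9 -0.5  3.9]
8.03 [0.5297 0.2076 0.0849] [-3.4 -0.3  5.2]
8.28 [0.5297 0.2076 0.0829] [-3.4 -1.9  5.1]
8.53 [0.5297 0.2076 0.0809] [-4.  -0.2  4.9]
```

View pics/mid2.png

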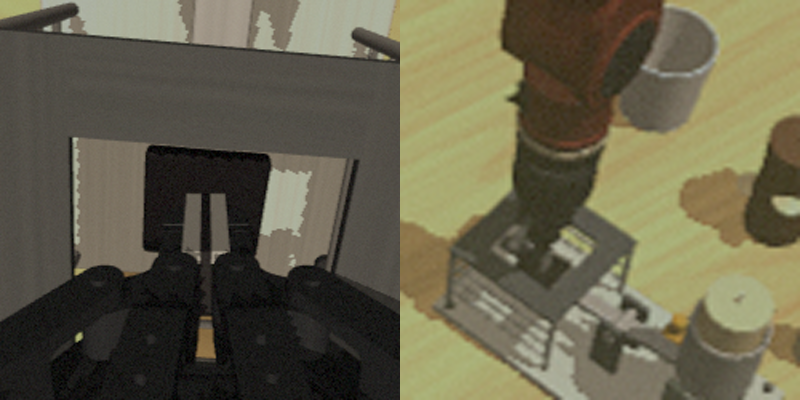

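```bash
python3 - <<'E'
from bench import cams,telemetry
import numpy as np
c=cams.read_camera("wrist");s=telemetry.sense();p=s["eef_pos"]
from scipy.spatial.transform import Rotation as R
Rt=R.from_quat(s["ee_rot"]).as_matrix()
E=c["extrinsics"];K=c["mtx"];C=-E[:3,:3].T@E[:3,3]
for u in[(80,285),(105,265),(205,195),(185,195),(150,265),(310,258),(335,275)]:
    px=np.array([u[0]/1.6+130,u[1]/1.6+120,1])
    d=E[:3,:3].T@np.linalg.solve(K,px)
    o=Rt.T@(C-p);dd=Rt.T@d
    for xo in(0,.011*np.sign(o[0])):
        t=(xo-o[0])/dd[0];print(u,(o+t*dd).round(4),end=' ')
    print()
E
```

```text
(80, 285) [ 0.     -0.0351 -0.0228] (80, 285) [ 0.011  -0.0305 -0.0364] 
(105, 265) [ 0.     -0.03   -0.0139] (105, 265) [ 0.011  -0.0261 -0.0287] 
(205, 195) [ 0.     -0.0004  0.0297] (205, 195) [ 0.011  -0.0004  0.0091] 
(185, 195) [ 0.     -0.0081  0.0297] (185, 195) [ 0.011  -0.0071  0.0091] 
(150, 265) [ 0.     -0.0167 -0.0139] (150, 265) [ 0.011  -0.0145 -0.0287] 
(310, 258) [ 0.      0.0315 -0.0105] (310, 258) [ 0.011   0.0273 -0.0258] 
(335, 275) [ 0.      0.0369 -0.0185] (335, 275) [ 0.011   0.032  -0.0327]
```

The lever is moving under about 5 N and the candle is rising. The knuckles clear the window by about 7 mm at full depth, so I'll continue to the stop.

```bash
python3 - <<'E'
from bench import robot,cams,telemetry
import numpy as np,cv2
p=[.5302,.2077];z=.081
while z>.063:
    z-=.002 if z>.0705 else .001
    robot.line_to(p+[z],v=.03)
    s=telemetry.sense();f=s["contact_force"];print(round(s["clock"],2),s["eef_pos"].round(4),f.round(1))
    if f[2]>15 or np.hypot(*f[:2])>7: break
o=[]
for n,(u,v,k) in dict(wrist=(130,120,250),scene=(265,90,110)).items():
    c=cams.read_camera(n)["pixels"][v:v+k,u:u+k,::-1]
    o.append(cv2.resize(c,(400,400),interpolation=cv2.INTER_CUBIC))
cv2.imwrite("pics/mid3.png",np.hstack(o))
E
```

```text
8.93 [0.5298 0.2076 0.0789] [-3.2 -0.9  4.6]
9.18 [0.5298 0.2076 0.0782] [-9.  -2.5 20.9]
```

View pics/mid3.png

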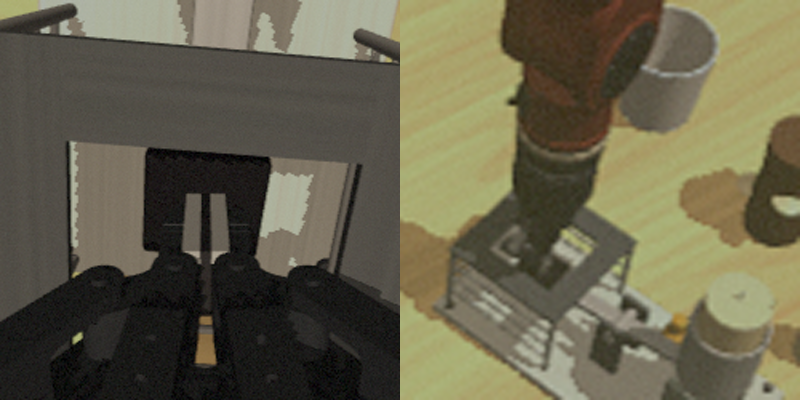

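Force jumped to 21 N at a tip height of about 0.061 m, which is the stop. I'll check the candle's height against the projection.

```bash
python3 - <<'E'
from bench import cams
import numpy as np,cv2,fit
o=[]
c=cams.read_camera("scene");np.savez("scene3.npz",**c)
S0=np.load("scene0.npz")["pixels"];q=[.6271,.2337,.2601]
th=np.linspace(0,2*np.pi,200)
for im,z in((S0,.173),(c["pixels"],.173+.021),(c["pixels"],.201)):
    b=cv2.resize(im[155:220,320:385,::-1],None,fx=6,fy=6,interpolation=cv2.INTER_CUBIC)[:, :]
    P=np.c_[.1+.03*np.cos(th),.03*np.sin(th),0*th+z]
    u=(fit.proj(c,fit.W(q,P))-[320,155]+.5)*6
    cv2.polylines(b,[np.round(u).astype(int)],True,(0,0,255),1)
    o.append(b[:, 60:320])
cv2.imwrite("pics/cand.png",np.hstack(o))
E
```

```text
(no output)
```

View pics/cand.png

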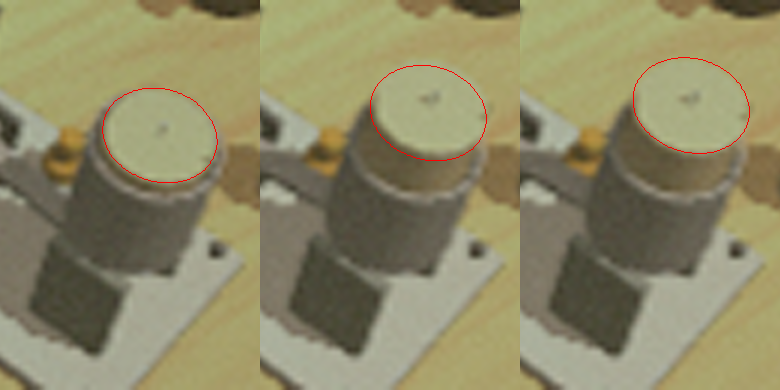

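The candle's top matches the projection for a full 28 mm rise (z = 0.201). Retracting straight up.

```bash
python3 - <<'E'
from bench import robot,cams,telemetry
import numpy as np,cv2,fit
robot.pause(.2)
s=telemetry.sense();print(s["contact_force"].round(1))
robot.line_to([.5302,.2077,.10],v=.05)
robot.line_to([.5302,.2077,.25],v=.12)
robot.pause(.3)
s=telemetry.sense();print(s["clock"],s["eef_pos"],s["contact_force"].round(1))
c=cams.read_camera("scene");q=[.6271,.2337,.2601]
b=cv2.resize(c["pixels"][120:220,270:390,::-1],None,fx=6,fy=6,interpolation=cv2.INTER_CUBIC)
th=np.linspace(0,2*np.pi,200)
P=np.c_[.1+.03*np.cos(th),.03*np.sin(th),0*th+.201]
u=(fit.proj(c,fit.W(q,P))-[270,120]+.5)*6
cv2.polylines(b,[np.round(u).astype(int)],True,(0,0,255),1)
cv2.imwrite("pics/fin.png",b)
cv2.imwrite("pics/finw.png",cams.read_camera("wrist")["pixels"][:,:,::-1])
E
```

```text
[-8.5 -2.9 20. ]
11.8333 [0.5301095  0.20767525 0.24976135] [-0.4  0.6 -0.1]
```

View pics/fin.png

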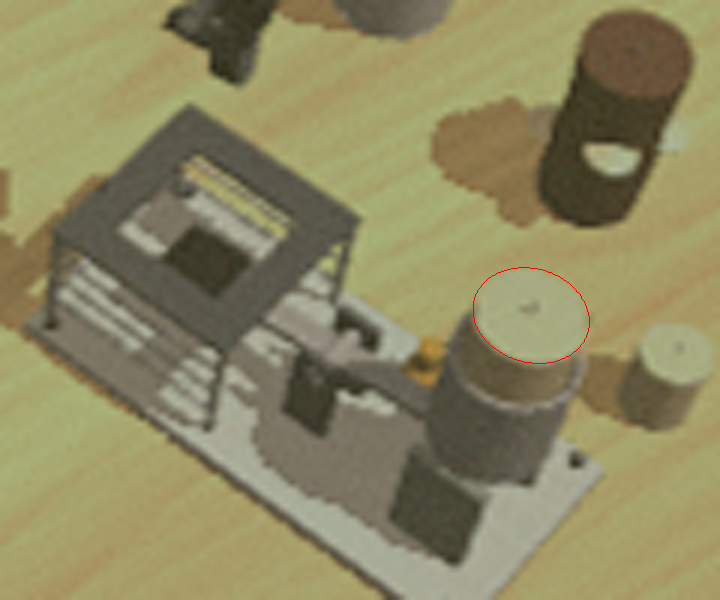

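View pics/finw.png

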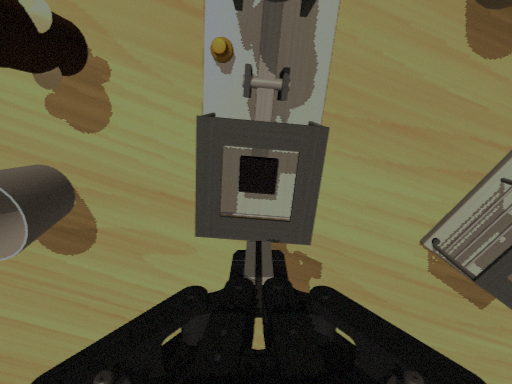

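The lever has stayed down with its pad low in the window, the candle is upright at full height, and the gripper is clear. Handing in.

```bash
python3 - <<'E'
from bench import robot
robot.finish_job()
E
```

```text
the job is handed in; nothing more can be done
```

I pressed the loaded (left) ejector's lever down to its stop with the closed fingertips, drew straight back up, and handed the job in at about 12 s of the 32 s. No verdict is reported, so the result rests on my own checks.

**At the stop:** the vertical force rose from about 5 N to 20 N at a fingertip height of about 0.061 m, which matches the stated stop. It held there for more than 0.2 s.

**After drawing back:**
- **Candle:** its top still matched the projected circle for a full 28 mm rise, at z = 0.201 m. It stood upright and centred in the mould.
- **Lever:** the pad stayed low in the window.
- **Gripper:** it ended with the TCP at z = 0.25 m, and the contact force was within noise.

**Disagreements and limits:**
- **Low reading early in the press:** by geometry the fingertips should have met the pad at a TCP height of about 0.106 m. The force sensor read about zero down to 0.095 m, then only about 5 N, below the stated 6–12 N.
- **Guard contact:** I saw none in the images, but the lateral force reached about 9 N at the stop. I took that as friction on the tilted pad, since the force readings could not rule out a light touch on the guard.
- **Empty ejector and bystanders:** the arm worked well away from the empty ejector, but I did not check it or the bystanders by measurement at the end.

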